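# Put three tools back in their own shadow trays

## Robot

A 6-joint arm with a two-finger parallel gripper is mounted at the origin on the work surface. World frame = base frame: x ahead of the robot, y to its left, z up, the work surface at z = 0. Lengths are in m, angles in rad, forces in N, time in s.
With the tool pointing down it reaches from about 0.35 to 0.85 m from the base axis. Payload 8.1 kg.
Tool frame: the origin (TCP) lies between the finger pads; the fingertips stand 14 mm ahead of it and the grasp point (between the pads) lies 5 mm behind it (robot.tcp_to_tips is the z of the fingertips in the tool frame, in m); z points along the fingers, y is the line along which they close (so a half turn about z gives the same grasp; the last joint's range is limited). The gripper opens to 93 mm and grips with 3 to 60 N. Pads are 15 mm wide; open, the fingers measure 128 mm over their backs; the gripper's body (75 mm by 188 mm) begins 65 mm behind the grasp point.
Start: joints at [1.094, 0.13, 1.488, -0, 1.523, -0.085], TCP at [0.229, 0.555, 0.233] pointing down, gripper open.
Joint ranges: [-2.96, 2.96], [-0.89, 2.26], [0.02, 2.5], [-1.34, 4.48], [0, 2.73], [-2.66, 2.66]. Speed limits (rad/s): [2.39, 2.39, 2.79, 3.14, 3.14, 3.14].

## Interface

Orientations are given as a rotation vector (axis times angle).
In Python, from plant import sensors, read_camera, robot gives the robot as it stands.
- The arm moves only by the tool run_rows, called after ">>>" as name(argument=value, ...) on one line, values as JSON. Schema: {"type":"object","properties":{"motion":{"type":"array","items":{"type":"object","properties":{"aperture":{"type":"number"},"dx":{"type":"number"},"dy":{"type":"number"},"dz":{"type":"number"},"twist":{"type":"number"}},"additionalProperties":false,"required":["aperture"]},"minItems":1,"maxItems":20},"grip_n":{"type":"number"},"only":{"type":"string"},"quiet":{"type":"boolean"},"lines":{"type":"string"}},"required":["motion"],"additionalProperties":false}. motion is a list of rows, 1 to 20 of them, each an object with the fields aperture (the finger opening in m), dx, dy, dz (the shift in units of 25 mm), twist (a turn about the tool's z in units of 0.2 rad); a field left out counts as zero (the opening has to be given); each row shifts and turns the commanded pose from where the row before left it, along the tool's axes as they then stand; what a row does not reach is not made up. A row lasts 1/10 s, in which the tool goes at most 0.05 m and 0.15 rad, less where a joint would pass 70% of its speed; a pose out of reach is approached as far as the arm can. The fingers move at their own pace and stop on an object; grip_n is the grip in N (left out, the last holds). Time passes only in rows, so rows that do not move let the fingers close. The tool returns the time, the measured TCP pose, the force, the opening and the grip force at its end. only (a regular expression) keeps the lines of the reply that match it, lines (a string "A,B") keeps lines A to B, and quiet returns only ok. Input that does not fit is refused with a message, and nothing moves.
- sensors.read_state(): the state, without advancing time (a new reading comes with each control period).
- read_camera(name): name is "side" or "top"; returns a dict with "image" (384x512x3 uint8, red, green, blue), "depth" (384x512 float32, m along the optical axis (not along the pixel's ray), 0 where there is no reading), "fx", "fy", "cx", "cy" (pixels), "R" (3x3) and "t" (3): a world point X has camera coordinates R X + t. Camera axes: x right, y down, z forward; pixel columns grow to the right and rows downward; lengths in m; the calibration is good to about 2 mm. A picture is of the moment at which its call begins.
- robot.close_job(): hands the job in; it is judged then, once.
The state is a dict: "t": time; "q": joint angles; "dq": joint speeds; "joint_torque": joint torques, N m; "tool_pos": TCP position; "orientation": TCP orientation; "force": force on the tool from outside, world axes, zero at the start; "wrist_torque": the same for the moment, N m; "opening": finger opening in m; "gripper_force": force on a finger pad.
Only numpy, scipy, OpenCV 4.12 (cv2) and the standard library are available. Lean on these libraries where they do the work, as an engineer would, in place of code of your own. Each camera call takes 0.05 s, during which the arm holds its last target. There are 200 camera calls.

## Task

On this toy mender's bench the scraper, the spanner and the caliper have each been left lying across another tool's cut-out tray. Put each tool home in the tray whose pocket has its shape, lying flat on the pocket floor; the empty cork mat is free for parking a tool meanwhile. Set the tools down without dropping them, and leave the toy bus, the toy bear and the paint jar where they stand.

Things in the scene. Friction and masses are not known exactly. Their poses are not given: they have to be found in the camera images.
- spanner: Loose adjustable spanner, 165 mm long, lying flat. Origin on its underside under the grip point, near the centre of mass; x to the head, z up. Black handle x -85 to 35, 22 wide (y), 22 high; steel head x 35 to 80, 48 wide, 14 high, two jaws at its end. Grip the handle across y at the origin. 0.24 kg. Starts askew on top of the caliper's tray.
- scraper: Loose scraper, 155 mm long, lying flat. Origin on its underside under the grip point, near the centre of mass; x to the head, z up. Dark wooden handle x -70 to 35, 26 wide (y), 24 high; brass ferrule to x 47, 30 wide, 14 high; steel blade x 47 to 85, 60 wide, 5 thick. Grip the handle across y at the origin. 0.14 kg. Starts askew on top of the spanner's tray.
- caliper: Loose digital caliper, shut, 142 mm long, lying flat. Origin on its underside under the grip point, near the centre of mass; x to the head, z up. Black housing x -32 to 32, 30 wide (y), 20 high; steel beam x -85 to 57, 16 wide, 8 high; long jaws to y -48 at x 32 to 57, short ones to y 21, 8 high. Grip the housing across y at the origin. 0.17 kg. Starts askew on the scraper's tray.
- spanner_tray: Spanner's tray (mm): fixed, plywood over a grey floor, 14 thick; pocket 8 deep (floor 6 above bench), 6 larger than the tool all round. Origin at bench level; the tool is home with its origin 6 above this one and its axes parallel (x to the head end, z up). Board x -108 to 102, y -53 to 53. Pocket centred on y 0: slot x -91 to 29, 34 wide, then head recess x 29 to 86, 60 wide.
- scraper_tray: Scraper's tray (mm): fixed, plywood over a grey floor, 14 thick; pocket 8 deep (floor 6 above bench), 6 larger than the tool all round. Origin at bench level; the tool is home with its origin 6 above this one and its axes parallel (x to the head end, z up). Board x -100 to 110, y -53 to 53. Pocket centred on y 0: slot x -76 to 39, 38 wide, then blade recess x 39 to 91, 72 wide.
- caliper_tray: Caliper's tray (mm): fixed, plywood over a grey floor, 14 thick; pocket 8 deep (floor 6 above bench), 6 larger than the tool all round. Origin at bench level; the tool is home with its origin 6 above this one and its axes parallel (x to the head end, z up). Board x -119 to 91, y -68 to 42. Pocket: slot x -91 to -38, 28 wide, housing x -38 to 26, 42 wide, jaws x 26 to 63, y -54 to 28.
- mat: Empty cork mat fixed on the bench, 200 (x) by 110 (y) by 3 mm thick: a free place to park one tool. Origin: centre of its underside, at bench level; z up.
- toy_bus: Bystander: white and blue toy bus standing on its wheels, 170 long (x) by 61 wide by 78 mm high. Origin: under its centre.
- toy_bear: Bystander: small toy bear in a blue dress, standing, 52 mm across its foot, 95 mm high. Origin: centre of its underside.
- paint_jar: Bystander: reddish paint jar with a white cap, 60 mm in diameter, 75 mm high. Origin: centre of its underside.
Mind the look-alikes: they are no part of the job. What is shaped like the caliper but red is not meant.

How it is judged:
At the end, for the whole second after the job is handed in: Spanner, scraper and caliper each lie at rest in their own tray: origin within 12 mm of the tray's origin seen from above and less than 9 mm above the bench (the pocket floor is at 6 mm), right side up and level within 0.08 rad (horizontal distance between spanner and spanner_tray below 0.012 m and z of spanner in the frame of spanner_tray below 0.009 m and angle between each of spanner, scraper, caliper's own z axis and vertical below 0.08 rad and linear speed of each of spanner, scraper, caliper below 0.02 m/s and horizontal distance between scraper and scraper_tray below 0.012 m and z of scraper in the frame of scraper_tray below 0.009 m and horizontal distance between caliper and caliper_tray below 0.012 m and z of caliper in the frame of caliper_tray below 0.009 m); the robot touches nothing.
It fails at once if a bystander (toy bus, toy bear or paint jar) is moved by more than 30 mm (distance of any of toy_bus, toy_bear, paint_jar from where it was at the start of the episode above 0.03 m).
It fails at once if the spanner is dropped: it falls free of the fingers faster than 0.8 m/s (a fall of some 33 mm) (linear speed of spanner above 0.8 m/s and contact force between spanner and the fingers below 0.1 N).
It fails at once if the scraper is dropped: it falls free of the fingers faster than 0.8 m/s (a fall of some 33 mm) (linear speed of scraper above 0.8 m/s and contact force between scraper and the fingers below 0.1 N).
It fails at once if the caliper is dropped: it falls free of the fingers faster than 0.8 m/s (a fall of some 33 mm) (linear speed of caliper above 0.8 m/s and contact force between caliper and the fingers below 0.1 N).
It also fails if it takes over 112 s, if anything falls off the work surface, if the arm or the gripper's body presses on something with over 40 N, if the wrist force passes 120 N, or if a joint passes its speed limit or range.

## Working session

There is one attempt and no reset: what is moved stays moved. The work goes in short steps, Python scripts to look and compute and a tool call to move; the robot and the scene stay as the last step left them, time stands still between calls to the robot, and variables do not carry over. Pictures are saved under pics/ and viewed, at most 14 in all, crops included, and the job is handed in when it is done.

```bash
ls; mkdir -p pics
```

Run:
```python
from plant import sensors, read_camera, robot
import cv2,numpy as np
for n in("top","side"):
    c=read_camera(n); cv2.imwrite(f"pics/{n}0.png",cv2.resize(c["image"][:,:,::-1],(800,600),interpolation=cv2.INTER_CUBIC))
    np.savez(f"/tmp/{n}0.npz",**c)
    print(n,c["fx"],c["cx"],c["cy"],np.round(-c["R"].T@c["t"],3),np.round(c["R"],2).tolist())
s=sensors.read_state();print(s["t"],s["tool_pos"],s["orientation"],s["opening"],robot.tcp_to_tips)
```

```text
pics
top 441.61648410672825 255.15432870031597 194.58519930643746 [0.467 0.019 1.235] [[0.01, -1.0, 0.0], [-1.0, -0.01, -0.09], [0.09, -0.0, -1.0]]
side 394.065414517534 254.52267269819407 187.7765363779797 [ 0.361 -0.963  0.62 ] [[0.98, -0.21, 0.02], [-0.09, -0.49, -0.87], [0.19, 0.85, -0.5]]
0.1 [0.22887186 0.55411882 0.23170531] [-6.11343293e-01 -3.08110275e+00  2.42111915e-03] 0.09312467992530066 0.014
```

View pics/top0.png

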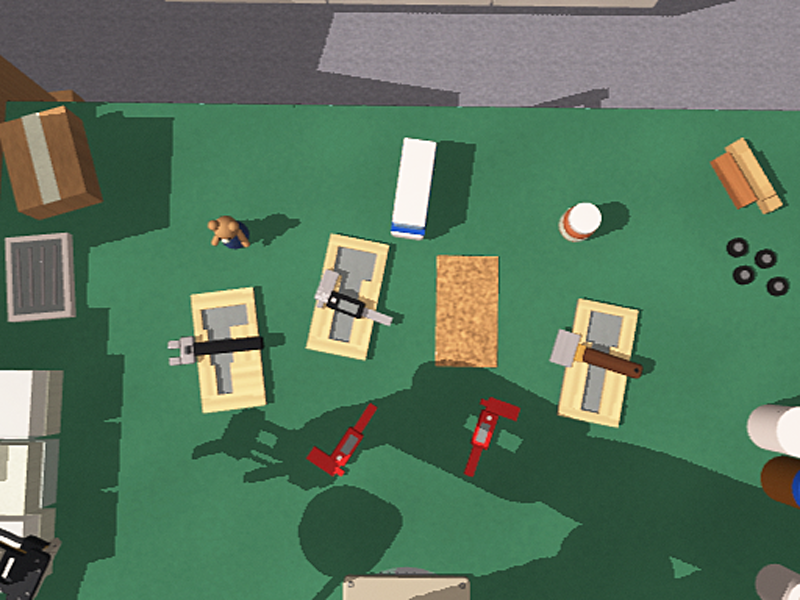

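View pics/side0.png

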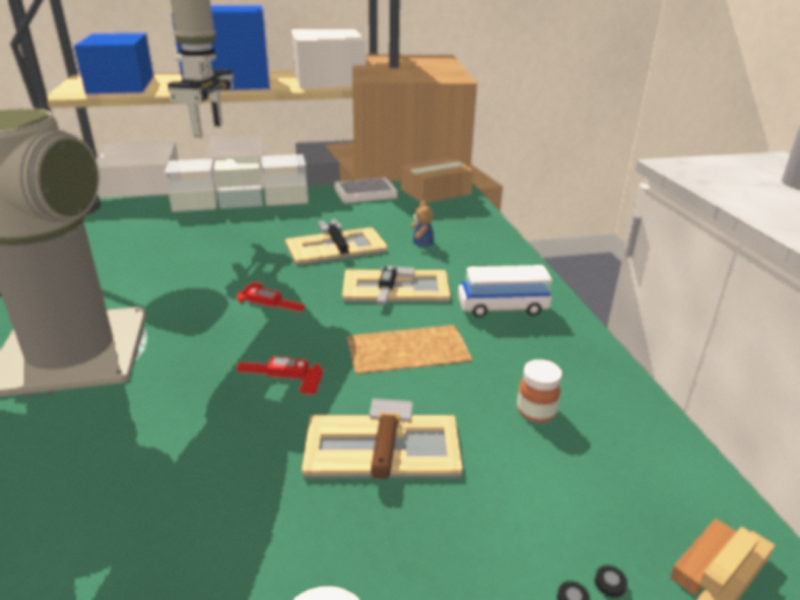

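The top view shows the candidates for each tool. Top camera, 800x600 pixel positions:

- **Caliper:** black one at (345,303), red ones at (345,440) and (490,435). By description it is the black one.
- **Spanner:** only (215,348).
- **Scraper:** only (605,360).
- **Trays:** left (228,350) looks like the caliper's, middle (348,297) the scraper's and right (600,362) the spanner's.
- **Mat:** (467,311).
- **Bystanders:** bus (413,188), bear (230,232) and jar (580,222).

I'll check these in one close crop and measure.

Create h.py:
```python
import numpy as np,cv2
def world(c,m=None):
    "world points (HxWx3) from depth"
    H,W=c["depth"].shape; v,u=np.mgrid[:H,:W]; d=c["depth"]
    P=np.stack([(u-c["cx"])/c["fx"]*d,(v-c["cy"])/c["fy"]*d,d],-1)
    return (P-c["t"])@c["R"]
def ray(c,uv,z):
    "pixels (N,2) onto plane z"
    uv=np.asarray(uv,float).reshape(-1,2)
    d=np.c_[(uv[:,0]-c["cx"])/c["fx"],(uv[:,1]-c["cy"])/c["fy"],np.ones(len(uv))]@c["R"]
    o=-c["R"].T@c["t"]; return (o+d*((z-o[2])/d[:,2])[:,None])[:,:2]
def hsv(c): return cv2.cvtColor(c["image"],cv2.COLOR_RGB2HSV)
```

Run:
```python
from h import *
c=dict(np.load("/tmp/top0.npz")); s=dict(np.load("/tmp/side0.npz"))
im=c["image"][140:275,102:416,::-1]
cv2.imwrite("pics/crop0.png",cv2.resize(im,None,fx=2.5,fy=2.5,interpolation=cv2.INTER_CUBIC))
h=hsv(c);W=world(c)
for n,(u,v) in dict(span=(146,222),cal=(221,194),scr=(391,232),trayC=(130,200),trayS=(215,165),trayP=(365,260),matc=(300,200),floorC=(146,245),floorS=(228,168),floorP=(387,208),bench=(260,250)).items():
    print(n,h[v,u],np.round(np.median(W[v-1:v+2,u-1:u+2].reshape(-1,3),0),4))
print("side scale");h=hsv(s);W=world(s)
for n,(u,v) in dict(span=(216,153),cal=(248,178),scr=(246,285),trayS=(230,190),trayP=(205,300)).items():
    print(n,h[v,u],np.round(np.median(W[v-1:v+2,u-1:u+2].reshape(-1,3),0),4))
```

```text
span [60  7 36] [0.498  0.3132 0.0375]
cal [ 30   9 167] [0.577  0.1115 0.035 ]
scr [ 10 168 114] [ 0.4789 -0.3499  0.038 ]
trayC [90  5 93] [0.5596 0.3674 0.0069]
trayS [ 0  3 86] [0.6611 0.1322 0.0068]
trayP [ 20  99 236] [ 0.4018 -0.2848  0.0143]
matc [ 15 144 199] [ 0.5654 -0.1073  0.0045]
floorC [ 45   6 158] [0.4354 0.3181 0.0075]
floorS [ 25  10 161] [0.6535 0.0955 0.0068]
floorP [ 25  10 157] [ 0.5457 -0.3499  0.0067]
bench [ 73 118  78] [0.4251 0.0031 0.0021]
side scale
span [ 0  5 53] [0.4991 0.2894 0.0375]
cal [ 45   8 130] [0.5741 0.092  0.0363]
scr [ 11 140 131] [ 0.4791 -0.3673  0.0394]
trayS [ 19  95 179] [0.5143 0.0737 0.0102]
trayP [ 23  93 237] [ 0.393  -0.3695  0.014 ]
```

View pics/crop0.png

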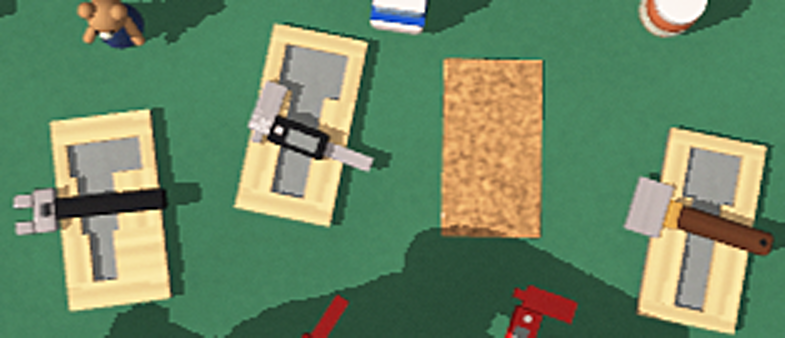

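The crop confirms the trays, in crop pixels. The left pocket is asymmetric with a housing step (caliper's), the middle has the wide symmetric recess (scraper's) and the right the narrow recess (spanner's). All three heads point up in the image. The black caliper is at (300,135), and only part of the red ones shows at the crop's bottom edge.

Add to h.py:
```python
def rect(P):
    (x,y),(w,h),a=cv2.minAreaRect(P.astype(np.float32))
    a=np.deg2rad(a)
    if w<h: w,h,a=h,w,a+np.pi/2
    return np.array([x,y]),w,h,a
def toward(a,d):  # choose the end of axis a nearer direction d
    v=np.array([np.cos(a),np.sin(a)]); v=v if v@d>0 else -v
    return v,np.arctan2(v[1],v[0])
def big(m):
    n,l,st,_=cv2.connectedComponentsWithStats(m.astype(np.uint8),connectivity=8)
    return l==1+np.argmax(st[1:,4])
def tool(c,name,center,R=0.13):
    "handle top face -> origin xy, yaw is ambiguous by pi: head dir from low part"
    W=world(c); D=np.hypot(W[...,0]-center[0],W[...,1]-center[1])
    hh=hsv(c); near=D<R
    ztop=np.percentile(W[near][:,2],99)
    m=big(near&(W[...,2]>ztop-0.006)&(W[...,2]<ztop+.005))
    C,w,h,a=rect(W[m][:,:2])
    return C,w,h,a,np.median(W[m][:,2])
```

Run:
```python
from h import *
c=dict(np.load("/tmp/top0.npz"))
W=world(c);h=hsv(c)
ply=(h[...,0]>12)&(h[...,0]<32)&(h[...,1]>50)&(h[...,2]>120)&(W[...,2]>.010)&(W[...,2]<.020)
for n,p,(x0,x1,y0,y1) in (("caliper_tray",(.49,.32),(-119,91,-68,42)),("scraper_tray",(.58,.11),(-100,110,-53,53)),("spanner_tray",(.46,-.31),(-108,102,-53,53))):
    m=ply&(np.hypot(W[...,0]-p[0],W[...,1]-p[1])<.14)
    C,w,hh,a=rect(W[m][:,:2]); v,a=toward(a,np.array([1,0])); q=np.array([-v[1],v[0]])
    O=C-v*(x0+x1)/2000-q*(y0+y1)/2000
    # check by pocket floor
    f=(W[...,2]<.0095)&(W[...,2]>.004)&(h[...,1]<40)&(np.hypot(W[...,0]-p[0],W[...,1]-p[1])<.12)
    L=(W[f][:,:2]-O)@np.c_[v,q]*1000
    print(n,"O",O.round(4),"yaw",round(a,3),"size",round(w,4),round(hh,4),"z",W[m][:,2].mean().round(4),"floor",L.min(0).round(),L.max(0).round(), W[f][:,2].mean().round(4))
for n,p,off,d in (("spanner",(.50,.32),.025,(0,1)),("caliper",(.577,.11),0,(0,1)),("scraper",(.48,-.32),.0175,(0,1))):
    C,w,hh,a,z=tool(c,n,p); v,a=toward(a,np.array(d)); print(n,"C",C.round(4),"O",(C+off*v).round(4),"yaw",round(a,3),"size",w.round(4),hh.round(4),"ztop",z.round(4))
m=(h[...,0]<22)&(h[...,1]>100)&(np.hypot(W[...,0]-.55,W[...,1]+.11)<.13)&(W[...,2]<.01); C,w,hh,a=rect(W[m][:,:2]);print("mat",C,w,hh,a)
for n,(u,v) in dict(bus=(265,120),bear=(148,148),jar=(372,140)).items(): print(n,W[v,u].round(3))
```

```text
caliper_tray O [0.5131 0.2933] yaw 0.142 size 0.21 0.1933 z 0.0147 floor [-109.  -27.] [ 62. 116.] 0.0067
scraper_tray O [0.5876 0.1103] yaw -0.19 size 0.2101 0.1063 z 0.0147 floor [-75. -71.] [90. 58.] 0.0067
spanner_tray O [ 0.4834 -0.3353] yaw -0.19 size 0.2104 0.1077 z 0.0145 floor [-91. -29.] [85. 82.] 0.0066Traceback (most recent call last):
  File "<stdin>", line 14, in <module>
AttributeError: 'float' object has no attribute 'round'
```

Create m.py:
```python
from h import *
import sys
c=dict(np.load(sys.argv[1]))
W=world(c);h=hsv(c)
ply=(h[...,0]>12)&(h[...,0]<32)&(h[...,1]>50)&(h[...,2]>120)&(W[...,2]>.010)&(W[...,2]<.020)
print("bus/bear/jar",[W[v,u].round(3).tolist() for u,v in ((265,120),(148,148),(372,140))])
for n,p,(x0,x1,y0,y1) in (("caliper_tray",(.49,.32),(-119,91,-68,42)),("scraper_tray",(.58,.11),(-100,110,-53,53)),("spanner_tray",(.46,-.31),(-108,102,-53,53))):
    near=np.hypot(W[...,0]-p[0],W[...,1]-p[1])<.14
    m=ply&near&(W[...,1]>.2 if n[0]=='c' else W[...,1]<.2)
    C,w,hh,a=rect(W[m][:,:2]); v,a=toward(a,np.array([1,0])); q=np.array([-v[1],v[0]])
    O=C-v*(x0+x1)/2000-q*(y0+y1)/2000
    f=big((W[...,2]<.0095)&(W[...,2]>.004)&(h[...,1]<40)&near)
    L=(W[f][:,:2]-O)@np.c_[v,q]*1000
    print(n,"O",O.round(4),"yaw",round(a,3),"size",round(w,4),round(hh,4),"z",W[m][:,2].mean().round(4),"floor",L.min(0).round(),L.max(0).round())
for n,p,off,d in (("spanner",(.50,.32),.025,(0,1)),("caliper",(.577,.11),0,(0,1)),("scraper",(.48,-.32),.0175,(0,1))):
    C,w,hh,a,z=tool(c,n,p); v,a=toward(a,np.array(d)); print(n,"C",C.round(4),"O",(C+off*v).round(4),"yaw",round(a,3),"size",round(w,4),round(hh,4),"ztop",round(float(z),4))
m=(h[...,0]<22)&(h[...,1]>100)&(np.hypot(W[...,0]-.55,W[...,1]+.11)<.13)&(W[...,2]<.01); print("mat",rect(W[m][:,:2]))
```

```bash
python3 m.py /tmp/top0.npz
```

```text
bus/bear/jar [[0.773, -0.006, 0.079], [0.692, 0.303, 0.083], [0.722, -0.291, 0.079]]
caliper_tray O [0.5073 0.3339] yaw 0.142 size 0.21 0.1113 z 0.0147 floor [  5. -50.] [62. 29.]
scraper_tray O [0.5876 0.1103] yaw -0.19 size 0.2101 0.1063 z 0.0147 floor [  4. -33.] [90. 36.]
spanner_tray O [ 0.4834 -0.3353] yaw -0.19 size 0.2104 0.1077 z 0.0145 floor [ 18. -29.] [85. 27.]
spanner C [0.5012 0.3146] O [0.4984 0.3394] yaw 1.682 size 0.1193 0.0218 ztop 0.0368
caliper C [0.5757 0.1116] O [0.5757 0.1116] yaw 1.227 size 0.064 0.03 ztop 0.0347
scraper C [ 0.4794 -0.3535] O [ 0.4848 -0.3369] yaw 1.26 size 0.1045 0.0251 ztop 0.0377
mat (array([ 0.57010657, -0.10329293]), 0.1994771659374237, 0.11003173887729645, np.float64(0.001055514054524089))
```

Sizes and heights agree with the text to about 1 mm, and the spot heights agree between the two cameras. Plan: scraper to the mat, spanner home, caliper home, then scraper home.

Create goal.py:
```python
"goal.py x y ztips psi: turn (first), then tool-axis shift; psi = world angle of tool y"
import sys,numpy as np
from scipy.spatial.transform import Rotation as Ro
from plant import sensors
x,y,z,psi=map(float,sys.argv[1:5]); s=sensors.read_state()
R=Ro.from_rotvec(s["orientation"]).as_matrix(); p=np.array(s["tool_pos"])
now=np.arctan2(R[1,1],R[0,1]); turn=-((psi-now+np.pi)%(2*np.pi)-np.pi)
d=np.array([x,y,z+.014])-p
R2=R@Ro.from_rotvec([0,0,turn]).as_matrix()
print("turn",round(turn,3),"then d_tool",(R2.T@d).round(4),"before-turn axes",(R.T@d).round(4),"q6",round(s["q"][5],2),"t",round(s["t"],1),"open",round(s["opening"],4),"F",round(s["gripper_force"],1),"tilt",np.round(R[:2,2],3))
```

```bash
python3 goal.py 0.4848 -0.3369 0.12 -0.311
```

Run:
```python
from h import *
c=dict(np.load("/tmp/side0.npz"))
for n,p,off,d in (("spanner",(.50,.32),.025,(0,1)),("caliper",(.577,.11),0,(0,1)),("scraper",(.48,-.32),.0175,(0,1))):
    C,w,hh,a,z=tool(c,n,p); v,a=toward(a,np.array(d)); print(n,"O",(C+off*v).round(4),"yaw",round(a,3),"size",round(w,4),round(hh,4),"ztop",round(float(z),4))
```

```text
turn 1.49 then d_tool [-0.7698  0.5163  0.0988] before-turn axes [-0.5767 -0.7256  0.0988] q6 -0.09 t 0.1 open 0.0931 F 0.0 tilt [-0.001 -0.001]
spanner O [0.4983 0.3443] yaw 1.695 size 0.1351 0.0227 ztop 0.0375
caliper O [0.5777 0.1114] yaw 1.223 size 0.0648 0.0288 ztop 0.0358
scraper O [ 0.4861 -0.338 ] yaw 1.264 size 0.1032 0.0256 ztop 0.0388
```

Units first: shifts go in units of 25 mm and turns go in units of 0.2 rad. So 0.149 rad is 0.745.

>>> run_rows(motion=[{"aperture": 0.093,"twist": 0.745},{"aperture": 0.093,"twist": 0.745},{"aperture": 0.093,"twist": 0.745},{"aperture": 0.093,"twist": 0.745},{"aperture": 0.093,"twist": 0.745},{"aperture": 0.093,"twist": 0.745},{"aperture": 0.093,"twist": 0.745},{"aperture": 0.093,"twist": 0.745},{"aperture": 0.093,"twist": 0.745},{"aperture": 0.093,"twist": 0.745}], grip_n=30)

```text
t: 1.1
tool_pos: [0.2289, 0.5542, 0.232]
orientation: [2.544, 1.842, -0.002]
force: [-0.9, 0.4, 0.0]
opening: 0.0925
gripper_force: 0.0
```

>>> run_rows(motion=[{"aperture": 0.093,"dx": -1.54,"dy": 1.032},{"aperture": 0.093,"dx": -1.54,"dy": 1.032},{"aperture": 0.093,"dx": -1.54,"dy": 1.032},{"aperture": 0.093,"dx": -1.54,"dy": 1.032},{"aperture": 0.093,"dx": -1.54,"dy": 1.032},{"aperture": 0.093,"dx": -1.54,"dy": 1.032},{"aperture": 0.093,"dx": -1.54,"dy": 1.032},{"aperture": 0.093,"dx": -1.54,"dy": 1.032},{"aperture": 0.093,"dx": -1.54,"dy": 1.032},{"aperture": 0.093,"dx": -1.54,"dy": 1.032},{"aperture": 0.093,"dx": -1.54,"dy": 1.032},{"aperture": 0.093,"dx": -1.54,"dy": 1.032},{"aperture": 0.093,"dx": -1.54,"dy": 1.032},{"aperture": 0.093,"dx": -1.54,"dy": 1.032},{"aperture": 0.093,"dx": -1.54,"dy": 1.032},{"aperture": 0.093,"dx": -1.54,"dy": 1.032},{"aperture": 0.093,"dx": -1.54,"dy": 1.032},{"aperture": 0.093,"dx": -1.54,"dy": 1.032},{"aperture": 0.093,"dx": -1.54,"dy": 1.032},{"aperture": 0.093,"dx": -1.54,"dy": 1.032}])

```text
t: 3.1
tool_pos: [0.4847, -0.3383, 0.232]
orientation: [-2.538, -1.85, 0.0]
force: [1.0, -0.8, 1.2]
opening: 0.093
gripper_force: 0.0
```

```bash
python3 goal.py 0.4848 -0.3369 0.022 -0.311
```

```text
turn -0.0 then d_tool [ 0.0013 -0.0002  0.196 ] before-turn axes [ 0.0013 -0.0002  0.196 ] q6 -0.38 t 3.1 open 0.093 F 0.0 tilt [-0.001  0.001]
```

Scaled: 0.04 m is 1.6, 0.03 m is 1.2.

>>> run_rows(motion=[{"aperture": 0.093,"dx": 0.04,"dz": 1.6},{"aperture": 0.093,"dz": 1.6},{"aperture": 0.093,"dz": 1.6},{"aperture": 0.093,"dz": 1.2},{"aperture": 0.093,"dz": 1.04},{"aperture": 0.093,"dz": 0.8},{"aperture": 0.093}])

```text
t: 3.8
tool_pos: [0.4824, -0.3333, 0.0324]
orientation: [-2.533, -1.846, 0.003]
force: [-1.4, 0.7, -1.1]
opening: 0.0928
gripper_force: 0.0
```

```bash
python3 goal.py 0.4848 -0.3369 0.022 -0.311
```

```text
turn -0.0 then d_tool [-0.0027  0.0034 -0.0036] before-turn axes [-0.0027  0.0034 -0.0036] q6 -0.38 t 3.8 open 0.0928 F 0.0 tilt [-0.006  0.005]
```

>>> run_rows(motion=[{"aperture": 0.02},{"aperture": 0.02},{"aperture": 0.02},{"aperture": 0.02},{"aperture": 0.02},{"aperture": 0.02},{"aperture": 0.02},{"aperture": 0.02}], grip_n=30)

```text
t: 4.6
tool_pos: [0.485, -0.3354, 0.0366]
orientation: [-2.539, -1.851, 0.0]
force: [-0.2, -0.6, -0.0]
opening: 0.0337
gripper_force: 0.0
```

>>> run_rows(motion=[{"aperture": 0.015},{"aperture": 0.015},{"aperture": 0.015},{"aperture": 0.015},{"aperture": 0.015}], grip_n=30)

```text
t: 5.1
tool_pos: [0.485, -0.3354, 0.0366]
orientation: [-2.539, -1.851, 0.0]
force: [0.9, 0.1, 0.6]
opening: 0.0261
gripper_force: 30.0
```

>>> run_rows(motion=[{"aperture": 0.015,"dz": -0.6},{"aperture": 0.015,"dz": -1.2},{"aperture": 0.015,"dz": -1.2},{"aperture": 0.015,"dz": -1.2},{"aperture": 0.015,"dz": -0.6},{"aperture": 0.015},{"aperture": 0.015}])

```text
t: 5.8
tool_pos: [0.4847, -0.3353, 0.156]
orientation: [-2.538, -1.85, 0.0]
force: [0.6, 0.1, -2.3]
opening: 0.0258
gripper_force: 30.0
```

```bash
python3 goal.py 0.565 -0.103 0.012 -1.761
```

```text
turn 1.45 then d_tool [ 0.035  -0.2432  0.13  ] before-turn axes [0.2457 0.0054 0.13  ] q6 -0.38 t 5.8 open 0.0258 F 30.0 tilt [-0.  0.]
```

>>> run_rows(motion=[{"aperture": 0.015,"twist": 0.725},{"aperture": 0.015,"twist": 0.725},{"aperture": 0.015,"twist": 0.725},{"aperture": 0.015,"twist": 0.725},{"aperture": 0.015,"twist": 0.725},{"aperture": 0.015,"twist": 0.725},{"aperture": 0.015,"twist": 0.725},{"aperture": 0.015,"twist": 0.725},{"aperture": 0.015,"twist": 0.725},{"aperture": 0.015,"twist": 0.725},{"aperture": 0.015,"dx": 0.2,"dy": -1.4},{"aperture": 0.015,"dx": 0.2,"dy": -1.4},{"aperture": 0.015,"dx": 0.2,"dy": -1.4},{"aperture": 0.015,"dx": 0.2,"dy": -1.4},{"aperture": 0.015,"dx": 0.2,"dy": -1.4},{"aperture": 0.015,"dx": 0.2,"dy": -1.4},{"aperture": 0.015,"dx": 0.2,"dy": -1.32},{"aperture": 0.015},{"aperture": 0.015}])

```text
t: 7.7
tool_pos: [0.5642, -0.1026, 0.1544]
orientation: [-3.127, 0.295, 0.006]
force: [0.4, 0.1, -2.4]
opening: 0.0259
gripper_force: 30.0
```

```bash
python3 goal.py 0.565 -0.103 0.0125 -1.761
```

```text
turn 0.002 then d_tool [0.0013 0.0002 0.1279] before-turn axes [0.0013 0.0002 0.1279] q6 1.49 t 7.7 open 0.0259 F 30.0 tilt [-0.004  0.001]
```

Scaled: 0.03 m is 1.2, 0.02 m is 0.8.

>>> run_rows(motion=[{"aperture": 0.015,"dz": 1.2},{"aperture": 0.015,"dz": 1.2},{"aperture": 0.015,"dz": 1.2},{"aperture": 0.015,"dz": 0.8},{"aperture": 0.015,"dz": 0.4},{"aperture": 0.015,"dz": 0.24},{"aperture": 0.015},{"aperture": 0.015},{"aperture": 0.015}])

```text
t: 8.6
tool_pos: [0.5664, -0.1039, 0.0321]
orientation: [3.127, -0.298, 0.004]
force: [0.7, -0.2, -1.0]
opening: 0.026
gripper_force: 30.0
```

```bash
python3 goal.py 0.565 -0.103 0.0125 -1.761
```

```text
turn -0.0 then d_tool [-0.0015 -0.0006  0.0056] before-turn axes [-0.0015 -0.0006  0.0056] q6 1.49 t 8.6 open 0.026 F 30.0 tilt [ 0.002 -0.001]
```

>>> run_rows(motion=[{"aperture": 0.015,"dz": 0.12},{"aperture": 0.015,"dz": 0.08},{"aperture": 0.015},{"aperture": 0.015},{"aperture": 0.015}])

```text
t: 9.1
tool_pos: [0.5652, -0.1034, 0.0256]
orientation: [-3.127, 0.298, 0.0]
force: [0.0, 0.3, -1.1]
opening: 0.0258
gripper_force: 30.0
```

```bash
python3 goal.py 0.565 -0.103 0.0125 -1.761
```

```text
turn 0.0 then d_tool [-0.0003 -0.0004 -0.0009] before-turn axes [-0.0003 -0.0004 -0.0009] q6 1.49 t 9.1 open 0.0258 F 30.0 tilt [-0.  0.]
```

>>> run_rows(motion=[{"aperture": 0.093},{"aperture": 0.093},{"aperture": 0.093},{"aperture": 0.093},{"aperture": 0.093,"dz": -0.4},{"aperture": 0.093,"dz": -1.6},{"aperture": 0.093,"dz": -2},{"aperture": 0.093,"dz": -2},{"aperture": 0.093,"twist": -0.72},{"aperture": 0.093,"twist": -0.72},{"aperture": 0.093,"twist": -0.72},{"aperture": 0.093,"twist": -0.72},{"aperture": 0.093,"twist": -0.72},{"aperture": 0.093,"twist": -0.72},{"aperture": 0.093,"twist": -0.72},{"aperture": 0.093,"twist": -0.72},{"aperture": 0.093,"twist": -0.72},{"aperture": 0.093,"twist": -0.72},{"aperture": 0.093,"twist": -0.72},{"aperture": 0.093,"twist": -0.72}])

```text
t: 11.1
tool_pos: [0.5654, -0.1035, 0.1766]
orientation: [2.251, 2.191, 0.001]
force: [0.6, 0.6, -0.3]
opening: 0.0933
gripper_force: 0.0
```

```bash
python3 goal.py 0.4984 0.3394 0.0225 0.111
```

```text
turn -0.138 then d_tool [ 0.4476 -0.0176  0.1399] before-turn axes [ 0.4409 -0.0791  0.1399] q6 -0.24 t 11.1 open 0.0933 F 0.0 tilt [ 0.001 -0.   ]
```

>>> run_rows(motion=[{"aperture": 0.093,"twist": -0.72}])

```text
t: 11.2
tool_pos: [0.5654, -0.1035, 0.1766]
orientation: [2.087, 2.347, 0.001]
force: [0.3, 0.3, 0.4]
opening: 0.0932
gripper_force: 0.0
```

```bash
python3 goal.py 0.4984 0.3394 0.0225 0.111
```

```text
turn 0.006 then d_tool [ 0.4476 -0.0177  0.1399] before-turn axes [ 0.4477 -0.015   0.1399] q6 -0.39 t 11.2 open 0.0932 F 0.0 tilt [ 0.001 -0.   ]
```

Scaled: -0.0016 m is -0.064, 0.0447 m is 1.788, 0.006 rad is 0.03.

>>> run_rows(motion=[{"aperture": 0.093,"dx": 1.788,"dy": -0.064,"twist": 0.03},{"aperture": 0.093,"dx": 1.788,"dy": -0.072},{"aperture": 0.093,"dx": 1.788,"dy": -0.072},{"aperture": 0.093,"dx": 1.788,"dy": -0.072},{"aperture": 0.093,"dx": 1.788,"dy": -0.072},{"aperture": 0.093,"dx": 1.788,"dy": -0.072},{"aperture": 0.093,"dx": 1.788,"dy": -0.072},{"aperture": 0.093,"dx": 1.788,"dy": -0.072},{"aperture": 0.093,"dx": 1.788,"dy": -0.072},{"aperture": 0.093,"dx": 1.788,"dy": -0.072},{"aperture": 0.093,"dz": 1.6},{"aperture": 0.093,"dz": 1.2},{"aperture": 0.093,"dz": 1.2},{"aperture": 0.093,"dz": 0.4},{"aperture": 0.093},{"aperture": 0.093},{"aperture": 0.093}])

```text
t: 12.9
tool_pos: [0.5021, 0.3399, 0.0682]
orientation: [2.101, 2.334, 0.006]
force: [0.3, 0.4, 0.1]
opening: 0.0933
gripper_force: 0.0
```

```bash
python3 goal.py 0.4984 0.3394 0.0225 0.111
```

```text
turn -0.006 then d_tool [-0.0001 -0.0038  0.0317] before-turn axes [-0.0001 -0.0038  0.0317] q6 0.41 t 12.9 open 0.0933 F 0.0 tilt [0.003 0.002]
```

Scaled: 0.01 m is 0.4, 0.008 m is 0.32, -0.006 rad is -0.03.

>>> run_rows(motion=[{"aperture": 0.093,"dy": -0.08,"dz": 0.4,"twist": -0.03},{"aperture": 0.093,"dz": 0.4},{"aperture": 0.093,"dz": 0.32},{"aperture": 0.093},{"aperture": 0.093},{"aperture": 0.093}])

```text
t: 13.5
tool_pos: [0.4987, 0.3391, 0.0378]
orientation: [2.095, 2.341, 0.0]
force: [0.0, -0.1, 0.4]
opening: 0.0931
gripper_force: 0.0
```

```bash
python3 goal.py 0.4984 0.3394 0.0225 0.111
```

```text
turn -0.0 then d_tool [ 0.0004 -0.0003  0.0013] before-turn axes [ 0.0004 -0.0003  0.0013] q6 0.4 t 13.5 open 0.0931 F 0.0 tilt [0. 0.]
```

Scaled: 0.0013 m is 0.052.

>>> run_rows(motion=[{"aperture": 0.093,"dz": 0.052},{"aperture": 0.012},{"aperture": 0.012},{"aperture": 0.012},{"aperture": 0.012},{"aperture": 0.012},{"aperture": 0.012},{"aperture": 0.012},{"aperture": 0.012},{"aperture": 0.012},{"aperture": 0.012},{"aperture": 0.012},{"aperture": 0.012},{"aperture": 0.012},{"aperture": 0.012}], grip_n=35)

```text
t: 15.0
tool_pos: [0.4986, 0.3389, 0.0363]
orientation: [2.095, 2.341, 0.0]
force: [1.0, -0.8, -0.5]
opening: 0.0216
gripper_force: 35.0
```

>>> run_rows(motion=[{"aperture": 0.012,"dz": -0.6},{"aperture": 0.012,"dz": -1.2},{"aperture": 0.012,"dz": -1.2},{"aperture": 0.012,"dz": -1.2},{"aperture": 0.012,"dz": -0.6},{"aperture": 0.012},{"aperture": 0.012}])

```text
t: 15.7
tool_pos: [0.4982, 0.3388, 0.1556]
orientation: [-2.095, -2.341, 0.001]
force: [-0.8, 0.4, -2.9]
opening: 0.0214
gripper_force: 35.0
```

```bash
python3 goal.py 0.4834 -0.3353 0.0145 -1.761
```

```text
turn 1.872 then d_tool [0.113  0.6647 0.1273] before-turn axes [-0.6683 -0.0893  0.1273] q6 0.4 t 15.7 open 0.0214 F 35.0 tilt [-0.001 -0.   ]
```

Scaled: 0.144 rad is 0.72.

>>> run_rows(motion=[{"aperture": 0.012,"twist": 0.72},{"aperture": 0.012,"twist": 0.72},{"aperture": 0.012,"twist": 0.72},{"aperture": 0.012,"twist": 0.72},{"aperture": 0.012,"twist": 0.72},{"aperture": 0.012,"twist": 0.72},{"aperture": 0.012,"twist": 0.72},{"aperture": 0.012,"twist": 0.72},{"aperture": 0.012,"twist": 0.72},{"aperture": 0.012,"twist": 0.72},{"aperture": 0.012,"twist": 0.72},{"aperture": 0.012,"twist": 0.72},{"aperture": 0.012,"twist": 0.72}])

```text
t: 17.0
tool_pos: [0.4971, 0.3382, 0.1533]
orientation: [3.124, -0.307, -0.006]
force: [-0.2, 0.0, -2.1]
opening: 0.0218
gripper_force: 35.0
```

>>> run_rows(motion=[{"aperture": 0.012,"dx": 0.284,"dy": 1.66},{"aperture": 0.012,"dx": 0.284,"dy": 1.66},{"aperture": 0.012,"dx": 0.284,"dy": 1.66},{"aperture": 0.012,"dx": 0.284,"dy": 1.66},{"aperture": 0.012,"dx": 0.284,"dy": 1.66},{"aperture": 0.012,"dx": 0.284,"dy": 1.66},{"aperture": 0.012,"dx": 0.284,"dy": 1.66},{"aperture": 0.012,"dx": 0.284,"dy": 1.66},{"aperture": 0.012,"dx": 0.284,"dy": 1.66},{"aperture": 0.012,"dx": 0.284,"dy": 1.66},{"aperture": 0.012,"dx": 0.284,"dy": 1.66},{"aperture": 0.012,"dx": 0.284,"dy": 1.66},{"aperture": 0.012,"dx": 0.284,"dy": 1.66},{"aperture": 0.012,"dx": 0.284,"dy": 1.66},{"aperture": 0.012,"dx": 0.284,"dy": 1.66},{"aperture": 0.012,"dx": 0.26,"dy": 1.688},{"aperture": 0.012},{"aperture": 0.012},{"aperture": 0.012}])

```text
t: 18.9
tool_pos: [0.4831, -0.3338, 0.1544]
orientation: [-3.125, 0.298, 0.004]
force: [-0.1, 0.6, -2.2]
opening: 0.022
gripper_force: 35.0
```

```bash
python3 goal.py 0.4834 -0.3353 0.0145 -1.761
```

```text
turn 0.0 then d_tool [0.001  0.0017 0.1259] before-turn axes [0.001  0.0017 0.1259] q6 1.07 t 18.9 open 0.022 F 35.0 tilt [-0.002  0.002]
```

>>> run_rows(motion=[{"aperture": 0.012,"dy": 0.048,"dz": 1.2},{"aperture": 0.012,"dz": 1.2},{"aperture": 0.012,"dz": 1},{"aperture": 0.012,"dz": 0.8},{"aperture": 0.012},{"aperture": 0.012},{"aperture": 0.012},{"aperture": 0.012}])

```text
t: 19.7
tool_pos: [0.4847, -0.3369, 0.0532]
orientation: [3.126, -0.298, 0.004]
force: [0.0, 0.1, -1.6]
opening: 0.0215
gripper_force: 35.0
```

```bash
python3 goal.py 0.4834 -0.3353 0.0145 -1.761
```

Run:
```python
from plant import read_camera
import cv2,numpy as np
c=read_camera("side");np.savez("/tmp/side1.npz",**c);cv2.imwrite("pics/s1.png",cv2.resize(c["image"][220:340,150:350,::-1],None,fx=4,fy=4,interpolation=cv2.INTER_CUBIC))
```

```text
turn 0.0 then d_tool [-0.0016 -0.0013  0.0247] before-turn axes [-0.0016 -0.0013  0.0247] q6 1.07 t 19.7 open 0.0215 F 35.0 tilt [ 0.002 -0.002]
```

View pics/s1.png

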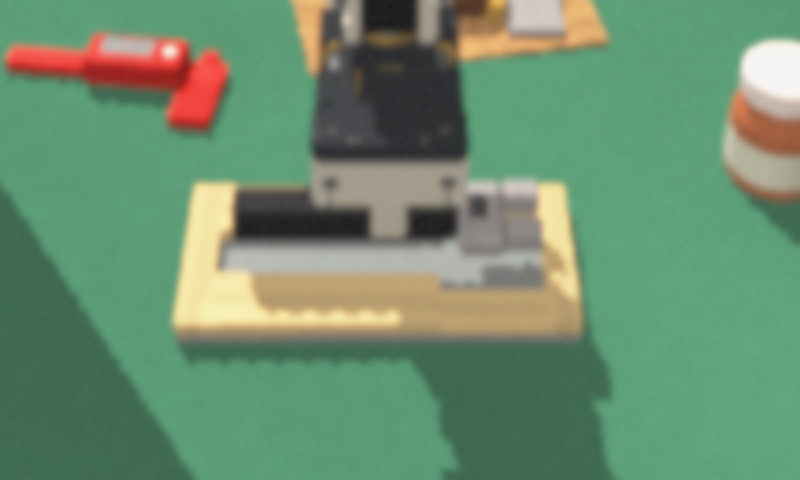

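The side crop shows the spanner level and lined up over its pocket: tool x 235–540, pocket 222–545. Lowering.

>>> run_rows(motion=[{"aperture": 0.012,"dz": 0.4},{"aperture": 0.012,"dz": 0.24},{"aperture": 0.012,"dz": 0.16},{"aperture": 0.012},{"aperture": 0.012},{"aperture": 0.012},{"aperture": 0.012}])

```text
t: 20.45
tool_pos: [0.4838, -0.3365, 0.0317]
orientation: [3.127, -0.298, 0.001]
force: [-0.2, -0.6, -2.1]
opening: 0.0216
gripper_force: 35.0
```

```bash
python3 goal.py 0.4834 -0.3353 0.0145 -1.761
```

```text
turn -0.0 then d_tool [-0.0006 -0.0011  0.0032] before-turn axes [-0.0006 -0.0011  0.0032] q6 1.07 t 20.4 open 0.0216 F 35.0 tilt [ 0. -0.]
```

Scaled: -0.001 m is -0.04, 0.0013 m is 0.052.

>>> run_rows(motion=[{"aperture": 0.012,"dx": -0.02,"dy": -0.04,"dz": 0.052},{"aperture": 0.012,"dz": 0.052},{"aperture": 0.012},{"aperture": 0.012},{"aperture": 0.012}])

```text
t: 20.95
tool_pos: [0.4833, -0.3352, 0.0287]
orientation: [3.127, -0.298, 0.0]
force: [0.1, 0.0, -2.6]
opening: 0.0213
gripper_force: 35.0
```

```bash
python3 goal.py 0.4834 -0.3353 0.0145 -1.761
```

```text
turn 0.0 then d_tool [0.0001 0.     0.0002] before-turn axes [0.0001 0.     0.0002] q6 1.07 t 20.9 open 0.0213 F 35.0 tilt [ 0. -0.]
```

>>> run_rows(motion=[{"aperture": 0.093},{"aperture": 0.093},{"aperture": 0.093},{"aperture": 0.093},{"aperture": 0.093},{"aperture": 0.093,"dz": -0.4},{"aperture": 0.093,"dz": -1.6},{"aperture": 0.093,"dz": -2},{"aperture": 0.093,"dz": -2},{"aperture": 0.093}])

```text
t: 21.95
tool_pos: [0.4872, -0.3384, 0.1893]
orientation: [3.119, -0.297, 0.02]
force: [1.0, -0.6, 0.8]
opening: 0.0921
gripper_force: 0.0
```

```bash
python3 goal.py 0.5757 0.1116 0.0225 -0.344
```

```text
turn -1.417 then d_tool [ 0.4543 -0.0705  0.1494] before-turn axes [-1.000e-04 -4.597e-01  1.494e-01] q6 1.07 t 21.9 open 0.0921 F 0.0 tilt [ 0.012 -0.01 ]
```

Scaled: -0.0416 m is -1.664.

>>> run_rows(motion=[{"aperture": 0.093,"dy": -1.664},{"aperture": 0.093,"dy": -1.664},{"aperture": 0.093,"dy": -1.664},{"aperture": 0.093,"dy": -1.664},{"aperture": 0.093,"dy": -1.664},{"aperture": 0.093,"dy": -1.664},{"aperture": 0.093,"dy": -1.664},{"aperture": 0.093,"dy": -1.664},{"aperture": 0.093,"dy": -1.664},{"aperture": 0.093,"dy": -1.664},{"aperture": 0.093,"dy": -1.664},{"aperture": 0.093},{"aperture": 0.093}])

```text
t: 23.25
tool_pos: [0.5697, 0.1149, 0.179]
orientation: [3.127, -0.295, 0.0]
force: [0.5, -0.0, 0.3]
opening: 0.0929
gripper_force: 0.0
```

>>> run_rows(motion=[{"aperture": 0.093,"twist": -0.7085},{"aperture": 0.093,"twist": -0.7085},{"aperture": 0.093,"twist": -0.7085},{"aperture": 0.093,"twist": -0.7085},{"aperture": 0.093,"twist": -0.7085},{"aperture": 0.093,"twist": -0.7085},{"aperture": 0.093,"twist": -0.7085},{"aperture": 0.093,"twist": -0.7085},{"aperture": 0.093,"twist": -0.7085},{"aperture": 0.093,"twist": -0.7085},{"aperture": 0.093},{"aperture": 0.093}])

```text
t: 24.45
tool_pos: [0.5698, 0.113, 0.179]
orientation: [2.574, 1.801, 0.0]
force: [-0.0, 0.3, -0.4]
opening: 0.093
gripper_force: 0.0
```

```bash
python3 goal.py 0.5757 0.1116 0.0225 -0.344
```

Run:
```python
from plant import read_camera
import numpy as np
np.savez("/tmp/top1.npz",**read_camera("top"))
```

```bash
python3 m.py /tmp/top1.npz
```

```text
turn -0.006 then d_tool [0.0007 0.006  0.1425] before-turn axes [0.0007 0.006  0.1425] q6 0.46 t 24.4 open 0.093 F 0.0 tilt [ 0. -0.]
bus/bear/jar [[0.773, -0.006, 0.077], [0.692, 0.303, 0.082], [0.722, -0.291, 0.077]]
caliper_tray O [0.5049 0.3534] yaw 0.12 size 0.2109 0.0746 z 0.0148 floor [-89. -46.] [62. 10.]
scraper_tray O [0.5892 0.1025] yaw -0.353 size 0.2142 0.0918 z 0.0145 floor [-72. -19.] [-32.  -4.]
spanner_tray O [ 0.4833 -0.335 ] yaw -0.189 size 0.2101 0.1074 z 0.0144 floor [-90. -14.] [-54.  14.]
spanner C [0.4928 0.3375] O [0.5176 0.3408] yaw 0.132 size 0.21 0.0743 ztop 0.0153
caliper C [0.4912 0.0487] O [0.4912 0.0487] yaw 0.106 size 0.0597 0.0183 ztop 0.6043
scraper C [ 0.4684 -0.3323] O [ 0.4512 -0.3288] yaw 2.942 size 0.1345 0.0224 ztop 0.0283
mat (array([ 0.56993985, -0.10325345]), 0.19934038817882538, 0.1103600412607193, np.float64(3.1398007456503336))
```

>>> run_rows(motion=[{"aperture": 0.093,"dx": 0.028,"dy": 0.24,"dz": 1.2,"twist": -0.03},{"aperture": 0.093,"dz": 1.4},{"aperture": 0.093,"dz": 1.2},{"aperture": 0.093,"dz": 0.8},{"aperture": 0.093,"dz": 0.4},{"aperture": 0.093},{"aperture": 0.093},{"aperture": 0.093},{"aperture": 0.093}])

```text
t: 25.4
tool_pos: [0.5768, 0.1129, 0.0553]
orientation: [2.563, 1.815, 0.004]
force: [0.2, 0.4, 0.4]
opening: 0.093
gripper_force: 0.0
```

```bash
python3 goal.py 0.5757 0.1116 0.0225 -0.344
```

```text
turn 0.006 then d_tool [-0.0016 -0.0007  0.0188] before-turn axes [-0.0016 -0.0007  0.0188] q6 0.44 t 25.4 open 0.093 F 0.0 tilt [0.003 0.   ]
```

>>> run_rows(motion=[{"aperture": 0.093,"dx": -0.02,"dz": 0.4,"twist": 0.03},{"aperture": 0.093,"dz": 0.24},{"aperture": 0.093},{"aperture": 0.093},{"aperture": 0.093}])

```text
t: 25.9
tool_pos: [0.5755, 0.1123, 0.0377]
orientation: [-2.569, -1.808, 0.0]
force: [-0.1, 0.3, -0.2]
opening: 0.0931
gripper_force: 0.0
```

```bash
python3 goal.py 0.5757 0.1116 0.0225 -0.344
```

```text
turn -0.0 then d_tool [-0.0006  0.0004  0.0012] before-turn axes [-0.0006  0.0004  0.0012] q6 0.45 t 25.9 open 0.0931 F 0.0 tilt [-0.  0.]
```

Scaled: 0.0015 m is 0.06, -0.0006 m is -0.024.

>>> run_rows(motion=[{"aperture": 0.093,"dx": -0.024,"dy": 0.016,"dz": 0.06},{"aperture": 0.02},{"aperture": 0.02},{"aperture": 0.02},{"aperture": 0.02},{"aperture": 0.02},{"aperture": 0.02},{"aperture": 0.02},{"aperture": 0.02},{"aperture": 0.02},{"aperture": 0.02},{"aperture": 0.02},{"aperture": 0.02}], grip_n=30)

```text
t: 27.2
tool_pos: [0.5757, 0.1116, 0.0362]
orientation: [2.569, 1.808, -0.0]
force: [-0.1, -0.2, 0.0]
opening: 0.0297
gripper_force: 30.0
```

```bash
python3 goal.py 0.5757 0.1116 0.0225 -0.344
```

```text
turn -0.0 then d_tool [ 0.      0.     -0.0003] before-turn axes [ 0.      0.     -0.0003] q6 0.45 t 27.2 open 0.0297 F 30.0 tilt [-0. -0.]
```

>>> run_rows(motion=[{"aperture": 0.02,"dz": -0.6},{"aperture": 0.02,"dz": -1.2},{"aperture": 0.02,"dz": -1.2},{"aperture": 0.02,"dz": -1.2},{"aperture": 0.02,"dz": -0.6},{"aperture": 0.02},{"aperture": 0.02}])

```text
t: 27.9
tool_pos: [0.5753, 0.1115, 0.1555]
orientation: [-2.569, -1.808, 0.001]
force: [-0.4, 0.2, -1.3]
opening: 0.0294
gripper_force: 30.0
```

```bash
python3 goal.py 0.5073 0.3339 0.015 -1.429
```

```text
turn 1.085 then d_tool [-0.0358 -0.2297  0.1265] before-turn axes [ 0.1864 -0.139   0.1265] q6 0.45 t 27.9 open 0.0294 F 30.0 tilt [-0.001 -0.   ]
```

Scaled: -0.0383 m is -1.532, -0.006 m is -0.24, 0.1356 rad is 0.678.

>>> run_rows(motion=[{"aperture": 0.02,"twist": 0.678},{"aperture": 0.02,"twist": 0.678},{"aperture": 0.02,"twist": 0.678},{"aperture": 0.02,"twist": 0.678},{"aperture": 0.02,"twist": 0.678},{"aperture": 0.02,"twist": 0.678},{"aperture": 0.02,"twist": 0.678},{"aperture": 0.02,"twist": 0.678},{"aperture": 0.02,"dx": -0.24,"dy": -1.532},{"aperture": 0.02,"dx": -0.24,"dy": -1.532},{"aperture": 0.02,"dx": -0.24,"dy": -1.532},{"aperture": 0.02,"dx": -0.24,"dy": -1.532},{"aperture": 0.02,"dx": -0.24,"dy": -1.532},{"aperture": 0.02,"dx": -0.232,"dy": -1.528},{"aperture": 0.02},{"aperture": 0.02},{"aperture": 0.02},{"aperture": 0.02}])

```text
t: 29.7
tool_pos: [0.5079, 0.3325, 0.1554]
orientation: [3.133, 0.22, -0.002]
force: [0.3, -0.2, -1.6]
opening: 0.0296
gripper_force: 30.0
```

```bash
python3 goal.py 0.5073 0.3339 0.015 -1.429
```

```text
turn -0.001 then d_tool [-0.0003 -0.0015  0.1264] before-turn axes [-0.0003 -0.0015  0.1264] q6 1.93 t 29.7 open 0.0296 F 30.0 tilt [-0.001 -0.001]
```

Scaled: 0.03 m is 1.2, 0.025 m is 1.

>>> run_rows(motion=[{"aperture": 0.02,"dy": -0.04,"dz": 1.2},{"aperture": 0.02,"dz": 1.2},{"aperture": 0.02,"dz": 1},{"aperture": 0.02,"dz": 0.8},{"aperture": 0.02},{"aperture": 0.02},{"aperture": 0.02},{"aperture": 0.02},{"aperture": 0.02}])

```text
t: 30.6
tool_pos: [0.5084, 0.3353, 0.0526]
orientation: [-3.133, -0.223, -0.003]
force: [-0.4, 0.9, -1.5]
opening: 0.0301
gripper_force: 30.0
```

```bash
python3 goal.py 0.5073 0.3339 0.015 -1.429
```

Run:
```python
from plant import read_camera
import cv2,numpy as np
c=read_camera("side");np.savez("/tmp/side2.npz",**c);cv2.imwrite("pics/s2.png",cv2.resize(c["image"][100:190,150:290,::-1],None,fx=5,fy=5,interpolation=cv2.INTER_CUBIC))
```

```text
turn 0.0 then d_tool [-0.0014  0.0013  0.0236] before-turn axes [-0.0014  0.0013  0.0236] q6 1.93 t 30.6 open 0.0301 F 30.0 tilt [0.002 0.001]
```

View pics/s2.png

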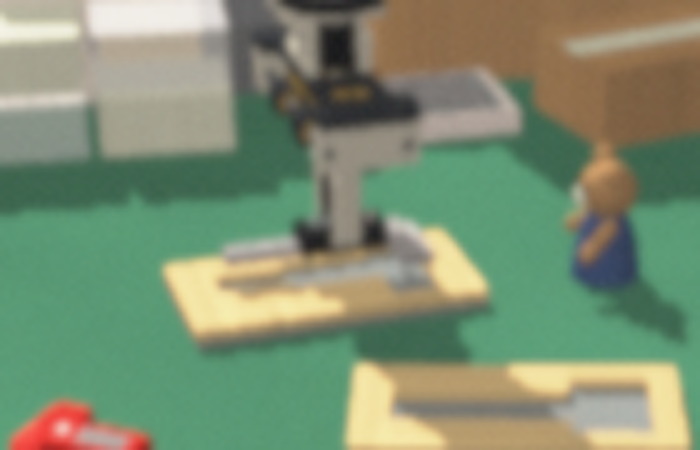

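The caliper hangs level over its pocket, beam from (225,250) to jaws at (405,240), jaws toward the camera side as the pocket needs. Lowering.

Scaled: 0.01 m is 0.4, 0.006 m is 0.24.

>>> run_rows(motion=[{"aperture": 0.02,"dz": 0.4},{"aperture": 0.02,"dz": 0.24},{"aperture": 0.02,"dz": 0.12},{"aperture": 0.02},{"aperture": 0.02},{"aperture": 0.02},{"aperture": 0.02}])

```text
t: 31.35
tool_pos: [0.5079, 0.3351, 0.0326]
orientation: [-3.133, -0.223, -0.001]
force: [0.5, -0.7, -0.9]
opening: 0.0296
gripper_force: 30.0
```

```bash
python3 goal.py 0.5073 0.3339 0.015 -1.429
```

```text
turn 0.0 then d_tool [-0.0007  0.0011  0.0036] before-turn axes [-0.0007  0.0011  0.0036] q6 1.93 t 31.4 open 0.0296 F 30.0 tilt [0.001 0.   ]
```

>>> run_rows(motion=[{"aperture": 0.02,"dx": -0.024,"dy": 0.04,"dz": 0.06},{"aperture": 0.02,"dz": 0.06},{"aperture": 0.02},{"aperture": 0.02},{"aperture": 0.02}])

```text
t: 31.85
tool_pos: [0.5072, 0.3338, 0.0293]
orientation: [-3.134, -0.223, -0.0]
force: [0.6, 0.5, -0.4]
opening: 0.0297
gripper_force: 30.0
```

```bash
python3 goal.py 0.5073 0.3339 0.015 -1.429
```

```text
turn 0.0 then d_tool [ 0.0001 -0.      0.0003] before-turn axes [ 0.0001 -0.      0.0003] q6 1.93 t 31.9 open 0.0297 F 30.0 tilt [0. 0.]
```

Units first: shifts go in units of 25 mm and turns go in units of 0.2 rad. So -0.05 m is -2, -0.04 m is -1.6.

>>> run_rows(motion=[{"aperture": 0.093},{"aperture": 0.093},{"aperture": 0.093},{"aperture": 0.093},{"aperture": 0.093},{"aperture": 0.093,"dz": -0.4},{"aperture": 0.093,"dz": -1.6},{"aperture": 0.093,"dz": -2},{"aperture": 0.093,"dz": -2},{"aperture": 0.093},{"aperture": 0.093}])

```text
t: 32.95
tool_pos: [0.5085, 0.3346, 0.1824]
orientation: [-3.132, -0.223, -0.007]
force: [0.6, -0.7, -1.3]
opening: 0.0931
gripper_force: 0.0
```

```bash
python3 goal.py 0.5652 -0.1034 0.0115 -1.761
```

Run:
```python
from plant import read_camera
import numpy as np
np.savez("/tmp/top2.npz",**read_camera("top"))
from h import *
c=dict(np.load("/tmp/top2.npz"))
C,w,hh,a,z=tool(c,"scraper",(.558,-.105),R=.1);v,a=toward(a,np.array([1,0]));print("scraper",(C+.0175*v).round(4),round(a,3),w,hh,z)
W=world(c);h=hsv(c)
```

```bash
python3 m.py /tmp/top2.npz | grep tray
```

```text
turn 0.332 then d_tool [0.1378 0.4199 0.1561] before-turn axes [-0.0066  0.4419  0.1561] q6 1.93 t 33.0 open 0.0931 F 0.0 tilt [0.005 0.002]
scraper [ 0.563  -0.1031] -0.181 0.10310748219490051 0.025705279782414436 0.02734769844254099
caliper_tray O [0.5075 0.3342] yaw 0.14 size 0.2102 0.1111 z 0.0147 floor [-58.   8.] [-23.  21.]
scraper_tray O [0.5876 0.1104] yaw -0.189 size 0.21 0.1064 z 0.0146 floor [-75. -33.] [90. 36.]
spanner_tray O [ 0.4832 -0.3351] yaw -0.192 size 0.2098 0.1079 z 0.0144 floor [19.  9.] [84. 27.]
```

Scaled: 0.04 m is 1.6, 0.0381 m is 1.524, 0.109 rad is 0.545.

>>> run_rows(motion=[{"aperture": 0.093,"twist": 0.545},{"aperture": 0.093,"twist": 0.545},{"aperture": 0.093,"twist": 0.545},{"aperture": 0.093,"dx": 0.5,"dy": 1.524},{"aperture": 0.093,"dx": 0.5,"dy": 1.524},{"aperture": 0.093,"dx": 0.5,"dy": 1.524},{"aperture": 0.093,"dx": 0.5,"dy": 1.524},{"aperture": 0.093,"dx": 0.5,"dy": 1.524},{"aperture": 0.093,"dx": 0.5,"dy": 1.524},{"aperture": 0.093,"dx": 0.5,"dy": 1.524},{"aperture": 0.093,"dx": 0.5,"dy": 1.524},{"aperture": 0.093,"dx": 0.5,"dy": 1.524},{"aperture": 0.093,"dx": 0.5,"dy": 1.524},{"aperture": 0.093,"dx": 0.5,"dy": 1.524},{"aperture": 0.093,"dz": 1.6},{"aperture": 0.093,"dz": 1.6},{"aperture": 0.093,"dz": 1.2},{"aperture": 0.093},{"aperture": 0.093},{"aperture": 0.093}])

```text
t: 35.0
tool_pos: [0.5663, -0.1036, 0.071]
orientation: [3.128, -0.29, 0.003]
force: [0.2, -0.2, 0.7]
opening: 0.0927
gripper_force: 0.0
```

```bash
python3 goal.py 0.5635 -0.1033 0.0115 -1.755
```

```text
turn -0.001 then d_tool [-0.0029  0.0002  0.0455] before-turn axes [-0.0029  0.0003  0.0455] q6 1.49 t 35.0 open 0.0927 F 0.0 tilt [ 0.002 -0.001]
```

Scaled: 0.02 m is 0.8, 0.015 m is 0.6.

>>> run_rows(motion=[{"aperture": 0.093,"dx": -0.04,"dz": 0.8},{"aperture": 0.093,"dz": 0.6},{"aperture": 0.093,"dz": 0.28},{"aperture": 0.093},{"aperture": 0.093},{"aperture": 0.093}])

```text
t: 35.6
tool_pos: [0.5649, -0.1034, 0.0282]
orientation: [3.128, -0.29, 0.002]
force: [-0.7, -0.6, -0.3]
opening: 0.0927
gripper_force: 0.0
```

```bash
python3 goal.py 0.5635 -0.1033 0.0115 -1.755
```

```text
turn -0.001 then d_tool [-0.0014  0.0001  0.0027] before-turn axes [-0.0014  0.0001  0.0027] q6 1.49 t 35.6 open 0.0927 F 0.0 tilt [ 0.001 -0.   ]
```

>>> run_rows(motion=[{"aperture": 0.093,"dx": -0.04,"dz": 0.08},{"aperture": 0.015},{"aperture": 0.015},{"aperture": 0.015},{"aperture": 0.015},{"aperture": 0.015},{"aperture": 0.015},{"aperture": 0.015},{"aperture": 0.015},{"aperture": 0.015},{"aperture": 0.015},{"aperture": 0.015},{"aperture": 0.015},{"aperture": 0.015}], grip_n=30)

```text
t: 37.0
tool_pos: [0.5632, -0.103, 0.0252]
orientation: [3.128, -0.29, -0.0]
force: [-0.1, -0.0, -0.2]
opening: 0.0253
gripper_force: 30.0
```

```bash
python3 goal.py 0.5635 -0.1033 0.0115 -1.755
```

```text
turn -0.001 then d_tool [ 0.0003  0.0002 -0.0003] before-turn axes [ 0.0003  0.0002 -0.0003] q6 1.49 t 37.0 open 0.0253 F 30.0 tilt [-0. -0.]
```

>>> run_rows(motion=[{"aperture": 0.015,"dz": -0.6},{"aperture": 0.015,"dz": -1.2},{"aperture": 0.015,"dz": -1.2},{"aperture": 0.015,"dz": -1.2},{"aperture": 0.015,"dz": -0.6},{"aperture": 0.015},{"aperture": 0.015}])

```text
t: 37.7
tool_pos: [0.5629, -0.1029, 0.1446]
orientation: [-3.128, 0.29, 0.001]
force: [0.4, -0.0, -1.9]
opening: 0.0258
gripper_force: 30.0
```

```bash
python3 goal.py 0.5876 0.1104 0.015 -1.760
```

```text
turn 0.004 then d_tool [-0.0158 -0.2142  0.1156] before-turn axes [-0.0149 -0.2142  0.1156] q6 1.49 t 37.7 open 0.0258 F 30.0 tilt [-0.  0.]
```

>>> run_rows(motion=[{"aperture": 0.015,"dx": -0.104,"dy": -1.428,"twist": 0.02},{"aperture": 0.015,"dx": -0.104,"dy": -1.428},{"aperture": 0.015,"dx": -0.104,"dy": -1.428},{"aperture": 0.015,"dx": -0.104,"dy": -1.428},{"aperture": 0.015,"dx": -0.104,"dy": -1.428},{"aperture": 0.015,"dx": -0.104,"dy": -1.428},{"aperture": 0.015},{"aperture": 0.015,"dz": 1.2},{"aperture": 0.015,"dz": 1.2},{"aperture": 0.015,"dz": 0.8},{"aperture": 0.015,"dz": 0.4},{"aperture": 0.015},{"aperture": 0.015},{"aperture": 0.015},{"aperture": 0.015}])

```text
t: 39.2
tool_pos: [0.5891, 0.1103, 0.0568]
orientation: [-3.127, 0.297, -0.004]
force: [-0.3, 0.5, -1.1]
opening: 0.026
gripper_force: 30.0
```

```bash
python3 goal.py 0.5876 0.1104 0.015 -1.760
```

```text
turn 0.0 then d_tool [-0.0016  0.0002  0.0278] before-turn axes [-0.0016  0.0002  0.0278] q6 1.86 t 39.2 open 0.026 F 30.0 tilt [0.002 0.   ]
```

>>> run_rows(motion=[{"aperture": 0.015,"dz": 0.4},{"aperture": 0.015,"dz": 0.24},{"aperture": 0.015,"dz": 0.24},{"aperture": 0.015},{"aperture": 0.015},{"aperture": 0.015},{"aperture": 0.015}])

```text
t: 39.9
tool_pos: [0.5883, 0.1103, 0.0336]
orientation: [-3.127, 0.296, -0.001]
force: [0.8, -0.7, -0.9]
opening: 0.0256
gripper_force: 30.0
```

```bash
python3 goal.py 0.5876 0.1104 0.015 -1.760
```

```text
turn 0.0 then d_tool [-0.0007  0.0001  0.0046] before-turn axes [-0.0007  0.0001  0.0046] q6 1.86 t 39.9 open 0.0256 F 30.0 tilt [0.001 0.   ]
```

Scaled: 0.002 m is 0.08, -0.0006 m is -0.024.

>>> run_rows(motion=[{"aperture": 0.015,"dx": -0.024,"dz": 0.08},{"aperture": 0.015,"dz": 0.08},{"aperture": 0.015},{"aperture": 0.015},{"aperture": 0.015}])

```text
t: 40.4
tool_pos: [0.5875, 0.1104, 0.0292]
orientation: [3.128, -0.296, 0.0]
force: [0.4, -1.1, -1.9]
opening: 0.0258
gripper_force: 30.0
```

```bash
python3 goal.py 0.5876 0.1104 0.015 -1.760
```

```text
turn 0.0 then d_tool [ 0.0001 -0.      0.0002] before-turn axes [ 0.0001 -0.      0.0002] q6 1.86 t 40.4 open 0.0258 F 30.0 tilt [ 0. -0.]
```

Scaled: -0.05 m is -2, -0.04 m is -1.6.

>>> run_rows(motion=[{"aperture": 0.093},{"aperture": 0.093},{"aperture": 0.093},{"aperture": 0.093},{"aperture": 0.093},{"aperture": 0.093,"dz": -0.4},{"aperture": 0.093,"dz": -1.6},{"aperture": 0.093,"dz": -2},{"aperture": 0.093,"dz": -2},{"aperture": 0.093,"dx": -0.8,"dy": 1.6},{"aperture": 0.093,"dx": -0.8,"dy": 1.6},{"aperture": 0.093,"dx": -0.8,"dy": 1.6},{"aperture": 0.093,"dx": -0.8,"dy": 1.6},{"aperture": 0.093,"dx": -0.8,"dy": 1.6},{"aperture": 0.093},{"aperture": 0.093}])

```text
t: 42.0
tool_pos: [0.4517, -0.068, 0.1802]
orientation: [3.127, -0.3, 0.003]
force: [0.4, 0.2, 0.4]
opening: 0.093
gripper_force: 0.0
```

Run:
```python
from plant import read_camera
from h import *
c=read_camera("top");np.savez("/tmp/top3.npz",**c)
cv2.imwrite("pics/fin.png",cv2.resize(c["image"][110:290,90:420,::-1],None,fx=2.4,fy=2.4,interpolation=cv2.INTER_CUBIC))
W=world(c)
for n,O,ya,zt,L in (("spanner",(.4833,-.3352),-.19,.028,(-85,35)),("scraper",(.5876,.1104),-.19,.030,(-70,35)),("caliper",(.5074,.334),.141,.026,(-32,32))):
    near=np.hypot(W[...,0]-O[0],W[...,1]-O[1])<.09
    m=big(near&(abs(W[...,2]-zt)<.0042)); C,w,h,a=rect(W[m][:,:2]); v,a=toward(a,np.array([1,0])); E=C-v*(sum(L)/2000)
    print(n,(E-O).round(4),"yaw",round(a-ya,3),round(w,4),round(h,4),"ztop",np.median(W[m][:,2]).round(4),"expect",zt)
print([W[v,u].round(3).tolist() for u,v in ((265,120),(148,148),(372,140))])
```

```text
spanner [ 0.0025 -0.0006] yaw 0.005 0.1211 0.0232 ztop 0.0282 expect 0.028
scraper [-0.0004 -0.0007] yaw 0.008 0.1032 0.0258 ztop 0.03 expect 0.03
caliper [ 0.0004 -0.0011] yaw -0.002 0.0632 0.0313 ztop 0.0268 expect 0.026
[[0.773, -0.006, 0.079], [0.693, 0.304, 0.082], [0.723, -0.292, 0.072]]
```

View pics/fin.png

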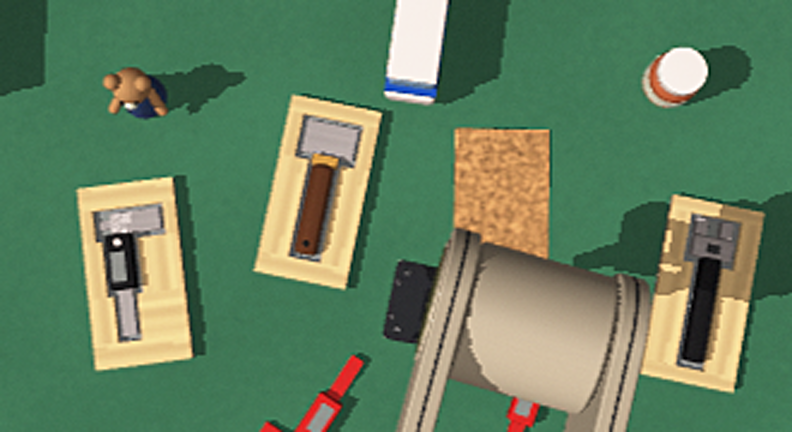

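All three tools sit in their own pockets: caliper at (122,270), scraper at (320,195) and spanner at (705,290). Each origin is within 3 mm of its tray's, the heights are right, and the bystanders haven't moved.

```bash
python3 -c "
from plant import robot
print(robot.close_job())"
```

```text
the job is handed in; nothing more can be done
None
```

The job is handed in: by the last camera measurement the spanner, scraper and caliper each lie flat in their own tray within 3 mm of home, nothing was dropped, the bystanders are where they stood, and the work took about 42 s of robot time; no verdict was returned.

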